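Fit the casting flasks over the wax patterns

ROBOT

A 6-joint arm with a two-finger parallel gripper is mounted at the origin on a cart in front of the work surface, level with it; the furniture and walls round the work are solid. World frame = base frame: x ahead of the robot, y to its left, z up, the work surface at z = 0. Lengths are in m, angles in rad, forces in N, time in s.
With the tool pointing down it reaches from about 0.35 to 0.875 m from the base axis. Payload 15.5 kg.
Tool frame: the origin (TCP) lies at the very end of the fingers, on their centre line; the grasp point (between the pads) lies bot.tcp_to_grasp behind it (bot.tcp_to_grasp is the distance from the TCP to the grasp point, in m); y points along the fingers, x is the direction in which the jaws open and shut, and the axes are right-handed (so a half turn about y gives the same grasp; the last joint's range is limited). The gripper opens to 85 mm and grips with 20 to 120 N. Pads are 22 mm wide; open, the fingers measure 114 mm over their backs; the gripper's body (76 mm by 85 mm) begins 54 mm behind the grasp point. The pads swing forward as they close: fully open they stand 13 mm farther back than shut.
Start: joints at [-1.389, 0.494, 1.345, -0, 1.302, -0.096], TCP at [0.171, -0.601, 0.231] pointing down, gripper open.
Joint ranges: [-2.91, 2.91], [-0.82, 2.16], [0.22, 2.67], [-1.22, 4.37], [0.12, 2.79], [-3.08, 3.08]. Speed limits (rad/s): [1.89, 1.89, 2.57, 3.01, 3.01, 3.01].

INTERFACE

Orientations are given as a 3x3 rotation matrix whose columns are the frame's x, y, z axes.
In Python, from bench import bot, capture, get_calibration gives the robot as it stands. The module is installed in compiled form; this text tells all that it offers.
- The arm moves only by the tool send_rows, never from a script. Its argument "increments" is a list that holds one entry, the list of rows, each a list of 5 numbers: the finger opening in m, from 0 to 0.0854, then the shift along the tool's x, y, z in m, then the turn about the tool's y in rad. A call has 1 to 20 rows; each row is the pose to reach, as a shift and turn from the pose measured when the call began, along the tool's axes at that moment; what a row does not reach only later rows make up. A row lasts 1/12 s, in which the tool goes at most 41.7 mm and 7.16 degrees, less where a joint would pass 70% of its speed; a pose out of reach is approached as far as the arm can. A call with a gripper value outside its range is refused whole. The fingers move at their own pace and stop on an object; the grip force is fixed at half the most. Time passes only in rows, so rows that repeat a pose let the fingers close. It gives the time, the measured TCP pose, the force and the opening at its end, in the units of the state.
- bot.get_obs(): the state, without advancing time (a new reading comes with each control period).
- capture(name): name is "scene" or "top"; returns the picture (384x512x3 uint8, red, green, blue); there is no depth.
- get_calibration(name): a dict with "camera_matrix" (3x3 intrinsics, pixels), "dist" ([k1, k2, p1, p2, k3] as OpenCV has them; the pictures are not rectified), "R" (3x3) and "t" (3): a world point X has camera coordinates R X + t. Camera axes: x right, y down, z forward; pixel columns grow to the right and rows downward; lengths in m; the calibration is good to about 2 mm. A picture is of the moment at which its call begins. get_calibration takes no time and is no camera call.
- bot.finish_job(): hands the job in, once; it reports no verdict.
The state is a dict: "time": time; "joints": joint angles; "qvel": joint speeds; "effort": joint torques, N m; "eef_pos": TCP position; "ee_rot": TCP orientation; "wrist_force": force on the tool from outside, world axes, zero at the start; "moment": the same for the moment, N m; "finger_gap": finger opening in m.
Only numpy, scipy, OpenCV 4.12 (cv2) and the standard library are available. Lean on these libraries where they do the work, as an engineer would, in place of code of your own. Each camera call takes 0.05 s, during which the arm holds its last target.

TASK

Get the three wax patterns ready for investing: stand each steel casting flask over the wax on the rubber base of its own size - small on small, medium on medium, large on large - so that it encloses the wax and sits upright and flat on the floor inside the base's rim. The wax is fragile: lower each flask gently over it without knocking it, and leave every base standing on the soldering board.

Things in the scene. Friction and masses are not known exactly. Their poses are not given: they have to be found in the camera images.
- flask_small: The small casting flask: a plain steel tube, open at both ends, 40 mm outside diameter, 35 mm bore, 55 mm high, standing upright and empty on the bench. Origin: centre of its lower end; z is its axis, up. Grip it round the outside.
- flask_medium: The medium casting flask: a plain steel tube, open at both ends, 51 mm outside diameter, 46 mm bore, 65 mm high, standing upright and empty on the bench. Origin: centre of its lower end; z is its axis, up. Grip it round the outside.
- flask_large: The large casting flask: a plain steel tube, open at both ends, 62 mm outside diameter, 57 mm bore, 78 mm high, standing upright and empty on the bench. Origin: centre of its lower end; z is its axis, up. Grip it round the outside.
- base_small: The small sprue base: a loose black rubber dish with the red wax standing on it, 71 mm across its rim and 20 mm high, standing on the pale soldering board. Its flat floor, on which the small flask (40 mm) stands, is 8 mm above its underside and about 52 mm across; the rim slopes outwards above it to about 62 mm at its mouth, so it guides the flask in. Origin: centre of its underside; z up.
- base_medium: The medium sprue base: a loose black rubber dish with the green wax standing on it, 82 mm across its rim and 20 mm high, standing on the pale soldering board. Its flat floor, on which the medium flask (51 mm) stands, is 8 mm above its underside and about 63 mm across; the rim slopes outwards above it to about 73 mm at its mouth, so it guides the flask in. Origin: centre of its underside; z up.
- base_large: The large sprue base: a loose black rubber dish with the blue wax standing on it, 93 mm across its rim and 20 mm high, standing on the pale soldering board. Its flat floor, on which the large flask (62 mm) stands, is 8 mm above its underside and about 74 mm across; the rim slopes outwards above it to about 84 mm at its mouth, so it guides the flask in. Origin: centre of its underside; z up.
- wax_small: The red wax pattern, fixed upright in the middle of the small base: one signet ring on a single stem, at most 18 mm across, its top 41 mm above the floor of the base. Fragile. A desk lamp's shade overhangs the bench behind the bases: keep the arm in front of it. Origin: its foot, at the centre of the floor of the base; z up.
- wax_medium: The green wax pattern, fixed upright in the middle of the medium base: a stem with six drops, at most 26 mm across, its top 50 mm above the floor of the base. Fragile. A desk lamp's shade overhangs the bench behind the bases: keep the arm in front of it. Origin: its foot, at the centre of the floor of the base; z up.
- wax_large: The blue wax pattern, fixed upright in the middle of the large base: a stem with eight small hoops, at most 36 mm across, its top 58 mm above the floor of the base. Fragile. A desk lamp's shade overhangs the bench behind the bases: keep the arm in front of it. Origin: its foot, at the centre of the floor of the base; z up.

How it is judged:
At the end, for the whole second after the job is handed in: Each flask stands in the base of its own size: axes within 10 mm, lower end within 4 mm of the height of the base's floor, flask and base upright within 4 degrees and at rest, each base standing on the soldering board (its underside within 5 mm of the board's top) (horizontal distance between flask_small and base_small below 0.01 m and z of flask_small in the frame of base_small between 0.004 and 0.012 m and angle between each of flask_small, base_small, flask_medium, base_medium, flask_large, base_large's own z axis and vertical below 0.07 rad and height (world z) of base_small between 0.015 and 0.025 m and linear speed of each of flask_small, base_small, flask_medium, base_medium, flask_large, base_large below 0.02 m/s and horizontal distance between flask_medium and base_medium below 0.01 m and z of flask_medium in the frame of base_medium between 0.004 and 0.012 m and height (world z) of base_medium between 0.015 and 0.025 m and horizontal distance between flask_large and base_large below 0.01 m and z of flask_large in the frame of base_large between 0.004 and 0.012 m and height (world z) of base_large between 0.015 and 0.025 m); the robot touches nothing.
It fails at once if a wax pattern is knocked or pressed with more than 3 N (contact force between any of wax_small, wax_medium, wax_large and anything else above 3 N).
It fails at once if a flask is dropped on its base rather than lowered (faster than 0.5 m/s as it comes down) ((horizontal distance between flask_small and base_small below 0.02 m and z of flask_small in the frame of base_small below 0.04 m and linear speed of flask_small above 0.5 m/s) or (horizontal distance between flask_medium and base_medium below 0.02 m and z of flask_medium in the frame of base_medium below 0.04 m and linear speed of flask_medium above 0.5 m/s) or (horizontal distance between flask_large and base_large below 0.02 m and z of flask_large in the frame of base_large below 0.04 m and linear speed of flask_large above 0.5 m/s)).
It also fails if it takes over 77 s, if anything falls off the work surface, if the arm or the gripper's body presses on something with over 40 N, if the wrist force passes 120 N, or if a joint passes its speed limit or range.

## Working session

There is one attempt and no reset: what is moved stays moved. The work goes in short steps, Python scripts to look and compute and a tool call to move; the robot and the scene stay as the last step left them, time stands still between calls to the robot, and variables do not carry over. Pictures are saved under pics/ and viewed, and the job is handed in when it is done.

Besides the shell and the picture viewer there is one more tool, called after ">>>" by a JSON object that holds its "api" and its "payload", one argument or row to a line. send_rows: Moves the arm, as the interface text tells. Its arguments: {"type":"object","properties":{"increments":{"type":"array"}},"required":["increments"]}

```bash
mkdir -p pics; python3 - <<'E'
from bench import bot,capture,get_calibration
import cv2
o=bot.get_obs()
for k,v in o.items(): print(k,v)
print(bot.tcp_to_grasp)
for n in("scene","top"):
    im=capture(n); cv2.imwrite(f"pics/{n}0.png",im[:,:,::-1]); c=get_calibration(n); print(n,c)
E
```

```text
time 0.0
joints [-1.38850826e+00  4.94175225e-01  1.34608501e+00  1.93800936e-05
  1.30248474e+00 -9.55193234e-02]
qvel [-0.00089308 -0.00021596  0.00086324  0.00023661 -0.00167342  0.00109902]
effort [-1.70156411e-03 -8.82153082e+01 -3.83866739e+01 -1.19403117e-04
  1.01680169e-02  3.21009668e-05]
eef_pos [ 0.17134252 -0.60071292  0.23072082]
ee_rot [[ 2.74242706e-01 -1.90515926e-04  9.61660492e-01]
 [-9.61659829e-01  1.13661629e-03  2.74242742e-01]
 [-1.14528659e-03 -9.99999336e-01  1.28497215e-04]]
wrist_force [ 1.45766356 -0.36715506 -0.56574914]
moment [-0.00184376  0.02943544 -0.00831192]
finger_gap 0.08519658371892724
0.0187
scene {'camera_matrix': array([[431.45475441,   0.        , 260.18550193],
       [  0.        , 431.45475441, 194.83593925],
       [  0.        ,   0.        ,   1.        ]]), 'dist': array([0.05702557, 0.        , 0.        , 0.        , 0.        ]), 'R': array([[-8.90769215e-01, -4.54455279e-01, -7.77726606e-04],
       [-2.91247099e-01,  5.72179976e-01, -7.66671509e-01],
       [ 3.48862914e-01, -6.82700868e-01, -6.42039090e-01]]), 't': array([0.50171754, 0.16838657, 0.97491766])}
top {'camera_matrix': array([[367.91730155,   0.        , 252.48671791],
       [  0.        , 367.91730155, 191.19910545],
       [  0.        ,   0.        ,   1.        ]]), 'dist': array([-0.10294243,  0.        ,  0.        ,  0.        ,  0.        ]), 'R': array([[ 0.00673746, -0.99989192,  0.01306759],
       [-0.99814093, -0.00751612, -0.06048306],
       [ 0.06057474, -0.01263579, -0.99808368]]), 't': array([0.05658394, 0.54064228, 0.98979513])}
```

View pics/scene0.png

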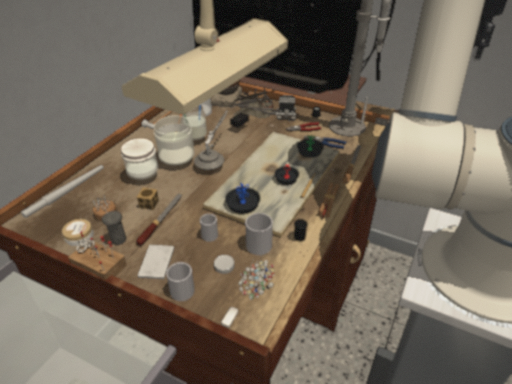

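View pics/top0.png

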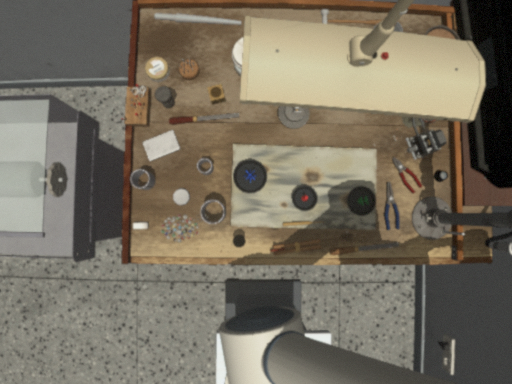

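```bash
python3 - <<'E'
import cv2
t=cv2.imread("pics/top0.png"); s=cv2.imread("pics/scene0.png")
def c(im,x0,y0,x1,y1,k,n):
    cv2.imwrite("pics/"+n,cv2.resize(im[y0:y1,x0:x1],None,fx=k,fy=k,interpolation=cv2.INTER_CUBIC))
c(t,125,145,235,235,7,"t_fl.png"); c(t,225,145,385,235,5,"t_ba.png")
c(s,150,200,290,310,5.7,"s_fl.png"); c(s,210,125,340,220,6,"s_ba.png")
E
```

```text
(no output)
```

View pics/t_fl.png

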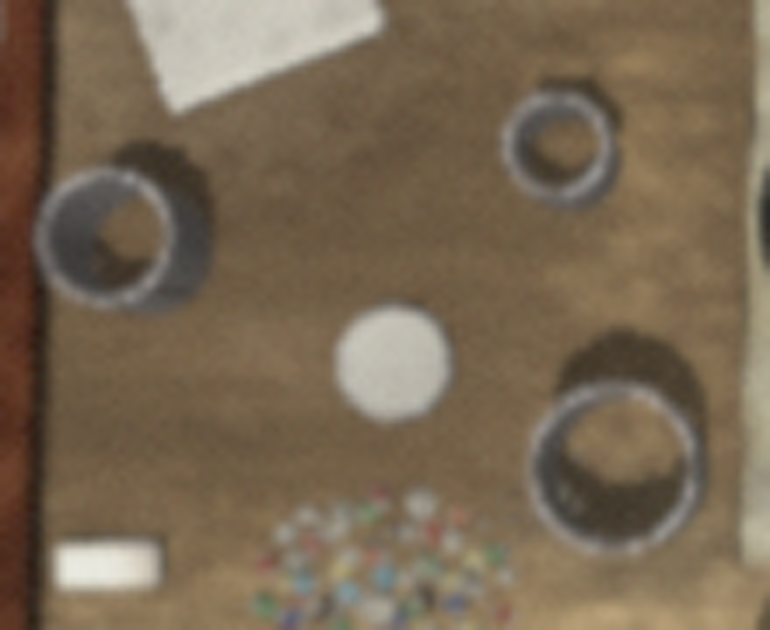

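View pics/t_ba.png

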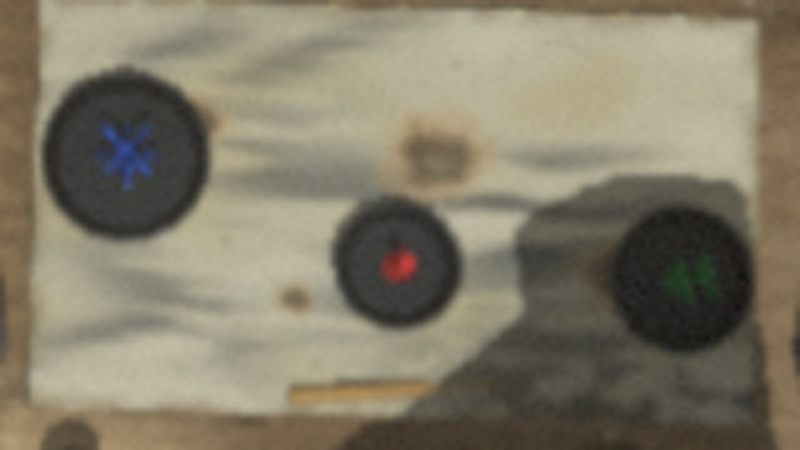

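View pics/s_fl.png

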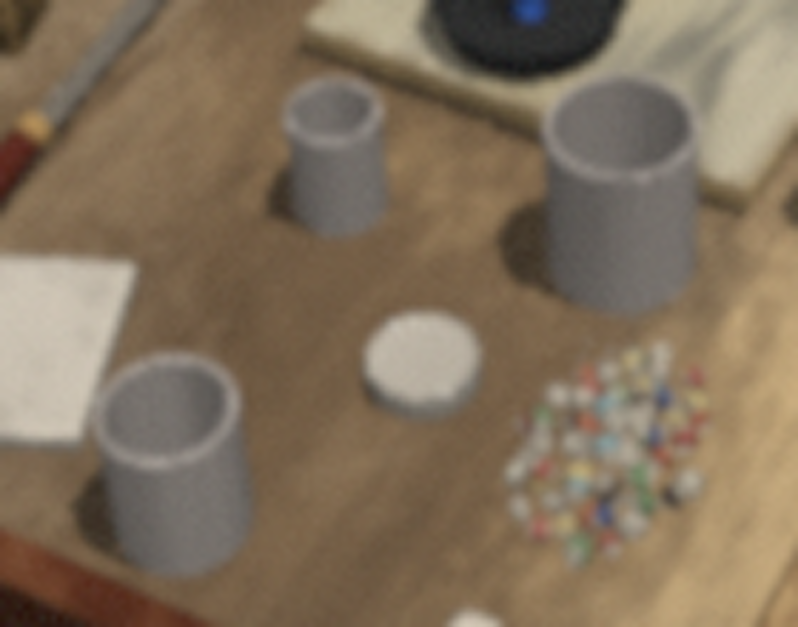

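View pics/s_ba.png

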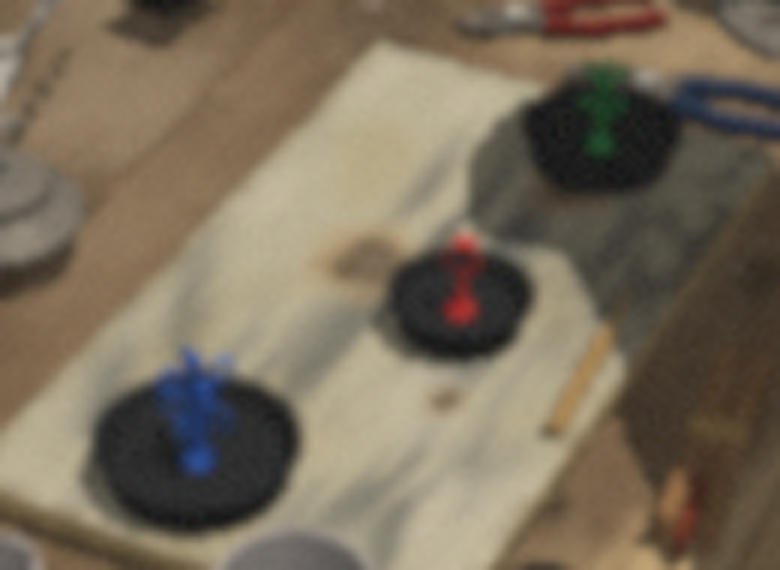

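```bash
cat > h.py <<'E'
import numpy as np,cv2
from bench import get_calibration
C={n:get_calibration(n) for n in("scene","top")}
def P(n):
    c=C[n]; return np.c_[c["R"],c["t"]]
def und(n,p):
    c=C[n]; return cv2.undistortPoints(np.array(p,float).reshape(-1,1,2),c["camera_matrix"],c["dist"])[:,0]
def proj(n,X):
    c=C[n]; return cv2.projectPoints(np.array(X,float).reshape(-1,3),cv2.Rodrigues(c["R"])[0],c["t"],c["camera_matrix"],c["dist"])[0][:,0]
def tri(pt,ps):
    X=cv2.triangulatePoints(P("top"),P("scene"),und("top",pt).T,und("scene",ps).T); return (X[:3]/X[3]).T
def onz(n,p,z):
    c=C[n]; d=np.c_[und(n,p),np.ones(len(und(n,p)))]@c["R"]; o=-c["R"].T@c["t"]
    return o+d*((z-o[2])/d[:,2])[:,None]
def un(U,k,x0,y0): return [(np.array(U)+.5)/k-.5+[x0,y0]]
def circ(X,r,m=60):
    a=np.linspace(0,2*np.pi,m); return np.array(X)+np.c_[r*np.cos(a),r*np.sin(a),0*a]
E
python3 - <<'E'
from h import *
F={"s":((559,145),(334,112),.055,.020),"m":((107,238),(168,410),.065,.0255),"l":((615,467),(620,128),.078,.031)}
for k,(a,b,z,r) in F.items():
    a=un(a,7,125,145);b=un(b,5.7,150,200)
    print("flask",k,tri(a,b).round(4),onz("top",a,z).round(4),onz("scene",b,z).round(4))
B={"s":(396.5,262),"m":(682,279),"l":(126,154)}
fo={"s":(460,310),"m":(600,142),"l":(198,462)}
top={"s":(463,238),"m":(602,68),"l":(192,355)}
for k in B:
    a=un(B[k],5,225,145)
    print("base",k,onz("top",a,.04).round(4),"foot",onz("scene",un(fo[k],6,210,125),.028).round(4),"waxtop",onz("scene",un(top[k],6,210,125),.028+{"s":.041,"m":.05,"l":.058}[k]).round(4), "tri of foot-ish",tri(a,un(fo[k],6,210,125)).round(4))
# board corners
t=[un(p,5,225,145)[0] for p in[(30,402),(755,18),(42,0),(760,420)]]
print(onz("top",t,.02).round(3))
print("cams",[-C[n]["R"].T@C[n]["t"] for n in C])
# lamp lower edge
for z in(.2,.3,.4,.5): print(z,onz("top",[(241,101),(475,119),(484,80)],z).round(3).tolist())
E
```

```text
flask s [[0.6054 0.1883 0.0548]] [[0.6054 0.1883 0.055 ]] [[0.6052 0.1884 0.055 ]]
flask m [[0.5681 0.3565 0.0648]] [[0.5682 0.3565 0.065 ]] [[0.5679 0.3566 0.065 ]]
flask l [[0.4843 0.1635 0.0768]] [[0.4842 0.1633 0.078 ]] [[0.4838 0.1646 0.078 ]]
base s [[ 0.5243 -0.077   0.04  ]] foot [[ 0.5232 -0.0803  0.028 ]] waxtop [[ 0.5233 -0.0801  0.069 ]] tri of foot-ish [[ 0.5238 -0.0791  0.0287]]
base m [[ 0.5161 -0.2324  0.04  ]] foot [[ 0.5179 -0.2382  0.028 ]] waxtop [[ 0.5163 -0.2272  0.078 ]] tri of foot-ish [[ 0.5167 -0.2354  0.03  ]]
base l [[0.5811 0.0682 0.04  ]] foot [[0.5792 0.0685 0.028 ]] waxtop [[0.5805 0.0681 0.086 ]] tri of foot-ish [[0.5813 0.0676 0.0267]]
[[ 0.448  0.119  0.02 ]
 [ 0.663 -0.282  0.02 ]
 [ 0.668  0.115  0.02 ]
 [ 0.439 -0.282  0.02 ]]
cams [array([0.15584402, 0.7972379 , 0.75542263]), array([0.47929936, 0.0731482 , 1.01985866])]
0.2 [[0.735, 0.09, 0.2], [0.706, -0.468, 0.2], [0.804, -0.499, 0.2]]
0.3 [[0.704, 0.088, 0.3], [0.678, -0.402, 0.3], [0.765, -0.429, 0.3]]
0.4 [[0.673, 0.086, 0.4], [0.651, -0.336, 0.4], [0.725, -0.359, 0.4]]
0.5 [[0.641, 0.084, 0.5], [0.623, -0.27, 0.5], [0.686, -0.29, 0.5]]
```

```bash
cat > ov.py <<'E'
from h import *
import sys
def draw(im,n,x0,y0,x1,y1,k,items,out):
    big=cv2.resize(im[y0:y1,x0:x1],None,fx=k,fy=k,interpolation=cv2.INTER_CUBIC)
    for X,r,c in items:
        p=(proj(n,circ(X,r))-[x0,y0]+.5)*k-.5
        cv2.polylines(big,[np.round(p).astype(np.int32)],True,c,1)
    cv2.imwrite(out,big)
E
python3 - <<'E'
from ov import *
B={"s":(.5236,-.0785,.0355,.069),"m":(.5168,-.2335,.041,.078),"l":(.5805,.068,.0465,.086)}
it=[]
for k,(x,y,r,zt) in B.items():
    it+=[((x,y,.02),r,(0,255,255)),((x,y,.04),r,(255,255,0)),((x,y,.04),r-.0045,(255,0,255)),((x,y,zt),.001,(255,255,255)),((x,y,.028),.001,(255,255,255))]
draw(cv2.imread("pics/scene0.png"),"scene",210,125,340,220,6,it,"pics/ov_s.png")
draw(cv2.imread("pics/top0.png"),"top",225,145,385,235,5,it,"pics/ov_t.png")
E
```

```text
(no output)
```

View pics/ov_s.png

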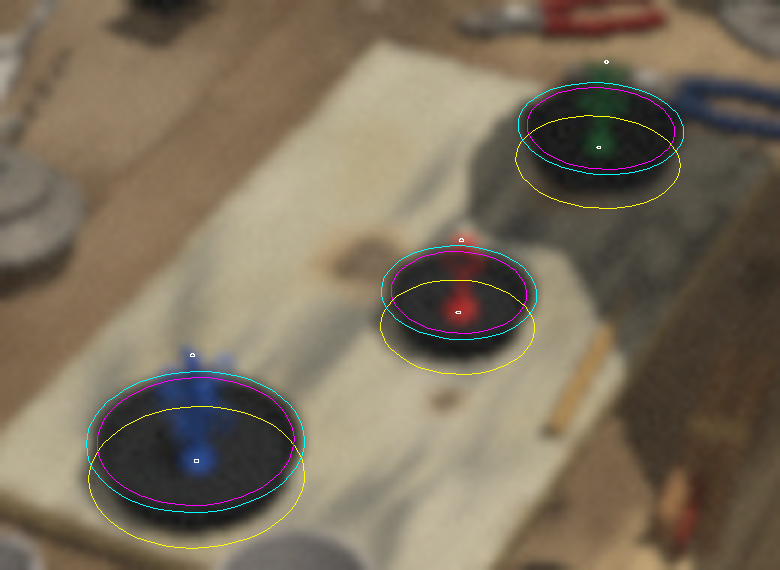

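View pics/ov_t.png

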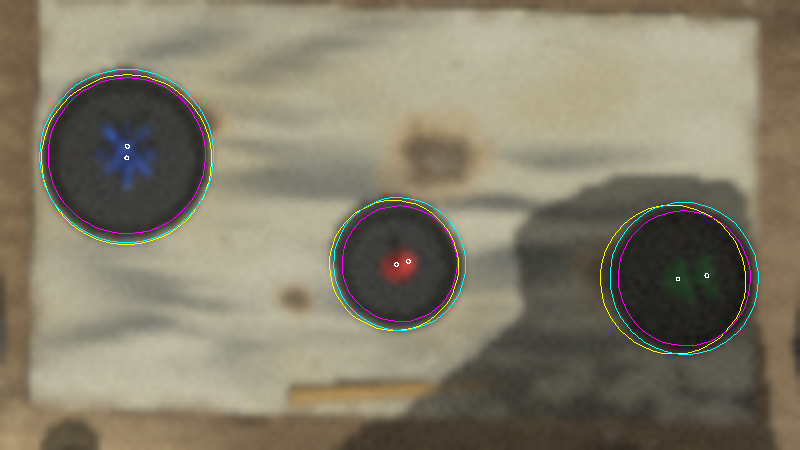

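```bash
python3 - <<'E'
from h import *
print("lamp",tri([(241,101)],[(182,108)]),tri([(475,119)],[(286,46)]))
print("post foot",onz("top",[(432,217),(445,190),(450,235)],0).round(3), onz("scene",[(350,125)],0).round(3))
for z in(.3,.5,.7): print(z,onz("top",[(505,215)],z).round(3))
t=cv2.imread("pics/top0.png"); s=cv2.imread("pics/scene0.png")
cv2.imwrite("pics/a.png",np.hstack([cv2.resize(t[150:300,372:512],None,fx=3,fy=3),cv2.resize(s[0:150,290:410],None,fx=3,fy=3)]))
print("rim",onz("top",[(130,180),(132,180),(300,248),(300,262)],.02).round(3))
E
```

```text
lamp [[0.71434826 0.09003633 0.27300251]] [[ 0.69693766 -0.44378     0.2357141 ]]
post foot [[ 0.471 -0.453  0.   ]
 [ 0.549 -0.495  0.   ]
 [ 0.419 -0.508  0.   ]] [[ 0.463 -0.469  0.   ]]
0.3 [[ 0.477 -0.463  0.3  ]]
0.5 [[ 0.478 -0.314  0.5  ]]
0.7 [[ 0.478 -0.165  0.7  ]]
rim [[ 0.568  0.397  0.02 ]
 [ 0.568  0.392  0.02 ]
 [ 0.387 -0.069  0.02 ]
 [ 0.349 -0.07   0.02 ]]
```

View pics/a.png

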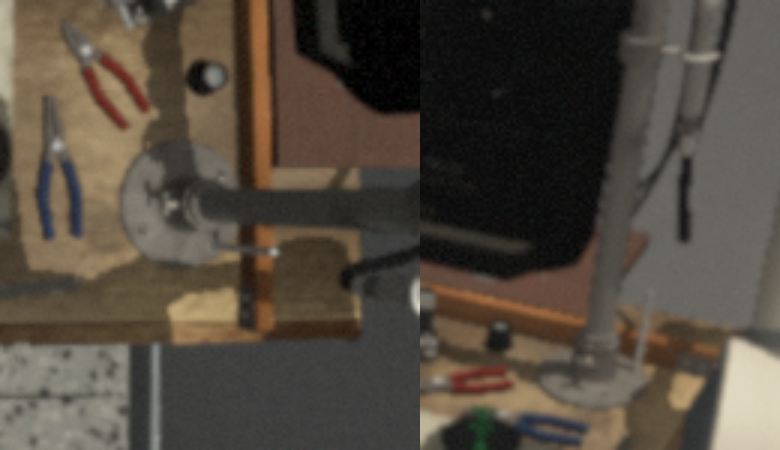

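```bash
cat >> h.py <<'E'
def to(o,X,hd=None):
    """tool shift & turn from obs o to world TCP X, heading hd (rad) of tool x"""
    R=np.array(o["ee_rot"]); d=R.T@(np.array(X)-np.array(o["eef_pos"]))
    h=np.arctan2(R[1,0],R[0,0])
    return d.round(4).tolist(), None if hd is None else round(h-hd,4)
E
python3 - <<'E'
from h import *
from bench import bot
print(tri([(487,243)],[(378,75)]),tri([(500,225)],[(374,20)]))
o=bot.get_obs()
for X in[(.14,-.42,.23),(.31,-.28,.23),(.42,-.05,.23)]: print(to(o,X,0))
E
```

```text
[[ 0.40970369 -0.50734091  0.17181415]] [[ 0.44446556 -0.41236885  0.35803487]]
([-0.1824, 0.001, 0.0194], np.float64(-1.293))
([-0.2704, 0.0011, 0.2213], np.float64(-1.293))
([-0.4614, 0.0013, 0.3901], np.float64(-1.293))
```

>>> {"api": "send_rows", "payload": {
  "increments": [
    [[0.085, -0.04, 0, 0.005, 0], [0.085, -0.08, 0, 0.01, 0], [0.085, -0.12, 0, 0.015, 0], [0.085, -0.155, 0, 0.018, 0], [0.085, -0.182, 0, 0.02, 0], [0.085, -0.2, 0, 0.055, -0.1], [0.085, -0.217, 0, 0.09, -0.2], [0.085, -0.233, 0, 0.125, -0.3], [0.085, -0.25, 0, 0.16, -0.4], [0.085, -0.26, 0, 0.195, -0.5], [0.085, -0.275, 0, 0.225, -0.6], [0.085, -0.3, 0, 0.25, -0.7], [0.085, -0.33, 0, 0.275, -0.8], [0.085, -0.36, 0, 0.3, -0.9], [0.085, -0.39, 0, 0.325, -1.0], [0.085, -0.42, 0, 0.35, -1.1], [0.085, -0.445, 0, 0.37, -1.2], [0.085, -0.461, 0, 0.39, -1.293], [0.085, -0.461, 0, 0.39, -1.293]]
  ]
}}

```text
time: 1.68
eef_pos: [0.4217, -0.0473, 0.2313]
ee_rot: [[1.0, 0.001, -0.01], [0.01, 0.002, 1.0], [0.001, -1.0, 0.002]]
wrist_force: [-0.2, -1.0, -0.4]
finger_gap: 0.0851
```

```bash
python3 - <<'E'
from h import *
from bench import bot
o=bot.get_obs()
print(o["time"],o["joints"].round(3),o["eef_pos"].round(4),o["ee_rot"].round(3).tolist())
print(to(o,(.484,.164,.23),0),to(o,(.484,.164,.037),0))
E
```

```text
1.6833 [-0.254  0.211  1.81   0.002  1.12  -0.264] [ 0.4217 -0.0473  0.2313] [[1.0, 0.001, -0.01], [0.01, 0.002, 1.0], [0.001, -1.0, 0.002]]
([0.0643, 0.0017, 0.2107], np.float64(0.0095)) ([0.0642, 0.1947, 0.2103], np.float64(0.0095))
```

>>> {"api": "send_rows", "payload": {
  "increments": [
    [[0.085, 0.02, 0, 0.04, 0.005], [0.085, 0.03, 0, 0.08, 0.01], [0.085, 0.045, 0.02, 0.12, 0.01], [0.085, 0.055, 0.04, 0.16, 0.01], [0.085, 0.064, 0.06, 0.2, 0.01], [0.085, 0.064, 0.08, 0.2105, 0.01], [0.085, 0.064, 0.1, 0.2105, 0.01], [0.085, 0.064, 0.125, 0.2105, 0.01], [0.085, 0.064, 0.15, 0.2105, 0.01], [0.085, 0.064, 0.175, 0.2105, 0.01], [0.085, 0.064, 0.194, 0.2105, 0.01], [0.085, 0.064, 0.194, 0.2105, 0.01]]
  ]
}}

```text
time: 2.68
eef_pos: [0.4819, 0.1634, 0.0347]
ee_rot: [[1.0, -0.004, 0.001], [-0.001, 0.001, 1.0], [-0.004, -1.0, 0.001]]
wrist_force: [-1.4, -0.8, -0.7]
finger_gap: 0.0852
```

```bash
python3 - <<'E'
from ov import *
from bench import bot,capture
o=bot.get_obs(); print(o["eef_pos"].round(4),o["wrist_force"])
s=capture("scene"); 
cv2.imwrite("pics/b.png",cv2.resize(s[180:310,150:310],None,fx=4,fy=4)[:,:,::-1])
E
```

```text
[0.4819 0.1634 0.0347] [-1.37833472 -0.77174086 -0.7339357 ]
```

View pics/b.png

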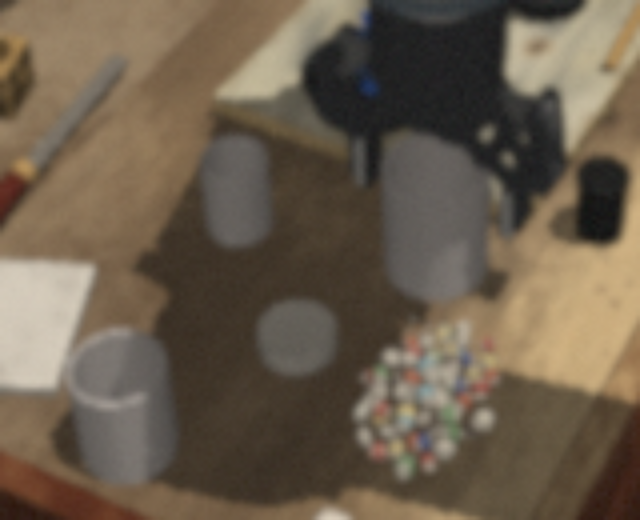

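>>> {"api": "send_rows", "payload": {
  "increments": [
    [[0.07, 0, 0, 0, 0], [0.05, 0, 0, 0, 0], [0.05, 0, 0, 0, 0], [0.05, 0, 0, 0, 0], [0.05, 0, 0, 0, 0], [0.05, 0, 0, 0, 0], [0.05, 0, 0, 0, 0], [0.05, 0, 0, 0, 0]]
  ]
}}

```text
time: 3.4
eef_pos: [0.4833, 0.1636, 0.038]
ee_rot: [[1.0, -0.001, 0.001], [-0.001, 0.001, 1.0], [-0.001, -1.0, 0.001]]
wrist_force: [-1.1, -2.4, 6.4]
finger_gap: 0.0612
```

```bash
python3 - <<'E'
from h import *
from bench import bot
o=bot.get_obs(); print(o["eef_pos"],o["finger_gap"],to(o,(.5805,.068,.035+.12),0))
E
```

```text
[0.48331757 0.16356277 0.03799694] 0.06118937087524356 ([0.0972, -0.1172, -0.0953], np.float64(-0.0011))
```

>>> {"api": "send_rows", "payload": {
  "increments": [
    [[0.05, 0, 0, 0, 0], [0.05, 0, -0.01, 0, 0], [0.05, 0, -0.03, 0, 0], [0.05, 0, -0.06, 0, 0], [0.05, 0, -0.09, 0, 0], [0.05, 0, -0.12, 0, 0], [0.05, 0.02, -0.13, -0.02, 0], [0.05, 0.045, -0.13, -0.045, 0], [0.05, 0.07, -0.13, -0.07, 0], [0.05, 0.09, -0.13, -0.09, 0], [0.05, 0.097, -0.13, -0.0953, 0], [0.05, 0.097, -0.13, -0.0953, 0], [0.05, 0.097, -0.13, -0.0953, 0]]
  ]
}}

```text
time: 4.48
eef_pos: [0.5798, 0.068, 0.1683]
ee_rot: [[1.0, -0.001, 0.002], [-0.002, 0.001, 1.0], [-0.001, -1.0, 0.001]]
wrist_force: [0.0, 0.0, -3.6]
finger_gap: 0.0615
```

```bash
cat > look.py <<'E'
from ov import *
from bench import bot,capture
import sys
# args: tag, base key, TCP z minus flask bottom
B={"s":(.5236,-.0785,.0355,.069),"m":(.5168,-.2335,.041,.078),"l":(.5805,.068,.0465,.086)}
FL={"s":(.02,.055),"m":(.0255,.065),"l":(.031,.078)}
tag,k,off=sys.argv[1],sys.argv[2],float(sys.argv[3])
o=bot.get_obs(); p=o["eef_pos"]; x,y,r,zt=B[k]
print(p.round(4),o["finger_gap"],o["wrist_force"].round(1),o["ee_rot"].round(3).tolist())
print("to target:",to(o,(x,y,off+.028),0))
zb=p[2]-off; fr,fh=FL[k]
it=[((x,y,.04),r,(255,255,0)),((p[0],p[1],zb),fr,(0,255,0)),((p[0],p[1],zb+fh),fr,(0,0,255)),((x,y,zt),.001,(255,255,255))]
ims=[]
for n in("scene","top"):
    c=proj(n,[(x,y,.08)])[0].astype(int); x0=max(0,min(512-100,c[0]-50)); y0=max(0,min(384-100,c[1]-50))
    if n=="scene": y0=max(0,y0-10)
    draw(capture(n)[:,:,::-1].copy(),n,x0,y0,x0+100,y0+100,4,it,"pics/_t.png"); ims.append(cv2.imread("pics/_t.png"))
cv2.imwrite(f"pics/{tag}.png",np.hstack(ims))
E
python3 look.py c1 l .038
```

```text
[0.5798 0.068  0.1683] 0.0615234294763466 [ 0.   0.  -3.6] [[1.0, -0.001, 0.002], [-0.002, 0.001, 1.0], [-0.001, -1.0, 0.001]]
to target: ([0.0008, 0.1023, -0.0002], np.float64(-0.002))
```

View pics/c1.png

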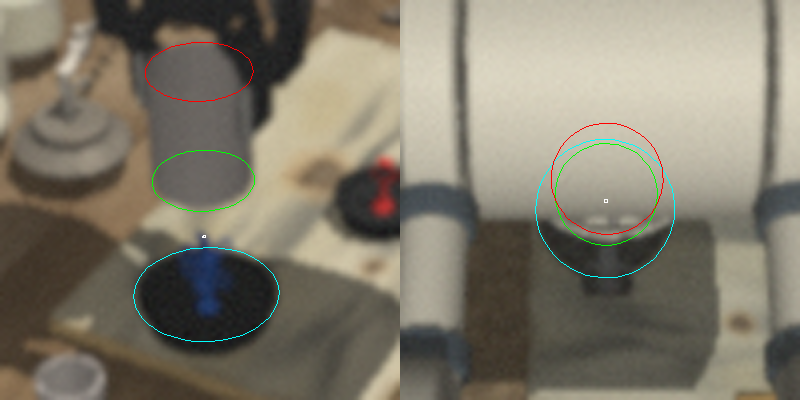

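>>> {"api": "send_rows", "payload": {
  "increments": [
    [[0.05, 0.0008, 0.015, 0, 0], [0.05, 0.0008, 0.03, 0, 0], [0.05, 0.0008, 0.045, 0, 0], [0.05, 0.0008, 0.06, 0, 0], [0.05, 0.0008, 0.072, 0, 0], [0.05, 0.0008, 0.082, 0, 0], [0.05, 0.0008, 0.09, 0, 0], [0.05, 0.0008, 0.095, 0, 0], [0.05, 0.0008, 0.099, 0, 0], [0.05, 0.0008, 0.101, 0, 0], [0.05, 0.0008, 0.102, 0, 0], [0.05, 0.0008, 0.102, 0, 0]]
  ]
}}

```text
time: 5.58
eef_pos: [0.58, 0.0689, 0.0663]
ee_rot: [[1.0, -0.001, 0.001], [-0.001, 0.001, 1.0], [-0.001, -1.0, 0.001]]
wrist_force: [-0.3, -0.4, -4.2]
finger_gap: 0.0608
```

```bash
python3 look.py c2 l .038
```

```text
[0.58   0.0689 0.0663] 0.06076890359161053 [-0.3 -0.4 -4.2] [[1.0, -0.001, 0.001], [-0.001, 0.001, 1.0], [-0.001, -1.0, 0.001]]
to target: ([0.0005, 0.0003, -0.0009], np.float64(-0.0006))
```

View pics/c2.png

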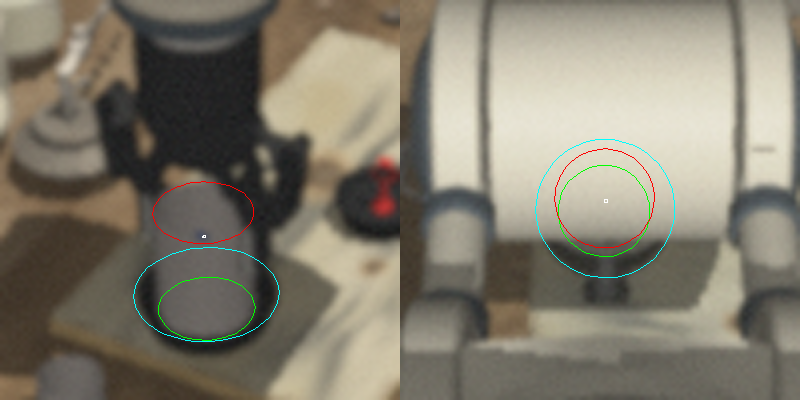

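>>> {"api": "send_rows", "payload": {
  "increments": [
    [[0.05, 0, 0.0005, 0, 0], [0.05, 0, 0.001, 0, 0], [0.05, 0, 0.001, 0, 0]]
  ]
}}

```text
time: 5.93
eef_pos: [0.5804, 0.0689, 0.0659]
ee_rot: [[1.0, -0.0, 0.001], [-0.001, 0.001, 1.0], [-0.0, -1.0, 0.001]]
wrist_force: [-0.8, -0.4, 1.6]
finger_gap: 0.061
```

>>> {"api": "send_rows", "payload": {
  "increments": [
    [[0.063, 0, 0, 0, 0], [0.07, 0, 0, 0, 0], [0.085, 0, 0, 0, 0], [0.085, 0, 0, 0, 0], [0.085, 0, 0, 0, 0], [0.085, 0, 0, 0, 0], [0.085, 0, -0.02, 0, 0], [0.085, 0, -0.05, 0, 0], [0.085, 0, -0.085, 0, 0], [0.085, 0, -0.12, 0.0, 0], [0.085, 0, -0.12, 0.0, 0]]
  ]
}}

```text
time: 6.85
eef_pos: [0.5834, 0.0688, 0.1923]
ee_rot: [[1.0, 0.009, 0.001], [-0.001, 0.002, 1.0], [0.009, -1.0, 0.002]]
wrist_force: [1.5, 0.1, 1.3]
finger_gap: 0.0845
```

```bash
python3 look.py c3 l .158; python3 -c "
from h import *
from bench import bot
o=bot.get_obs()
for X in[(.6054,.1883,.16),(.6054,.1883,.025),(.568,.3565,.16),(.568,.3565,.032)]: print(to(o,X,0))"
```

```text
[0.5834 0.0688 0.1923] 0.08451682313817865 [1.5 0.1 1.3] [[1.0, 0.009, 0.001], [-0.001, 0.002, 1.0], [0.009, -1.0, 0.002]]
to target: ([-0.0029, 0.0063, -0.0008], np.float64(-0.0006))
([0.0241, 0.0276, 0.1195], np.float64(-0.0006))
([0.0237, 0.1626, 0.1193], np.float64(-0.0006))
([-0.0134, 0.0278, 0.2877], np.float64(-0.0006))
([-0.0138, 0.1558, 0.2875], np.float64(-0.0006))
```

View pics/c3.png

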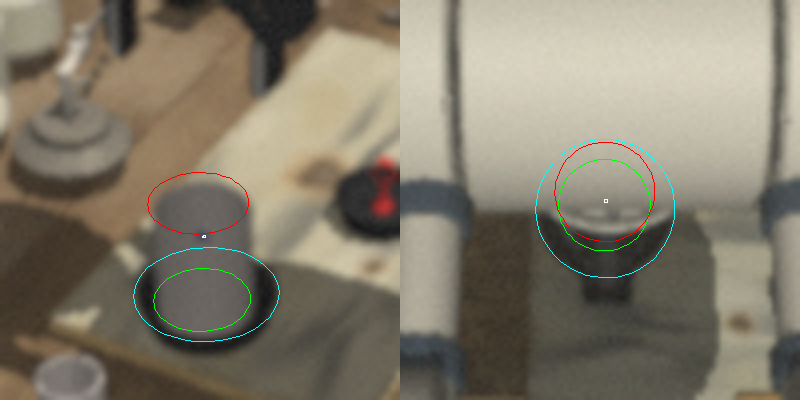

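>>> {"api": "send_rows", "payload": {
  "increments": [
    [[0.085, 0.005, 0, 0.04, 0], [0.085, 0.015, 0.01, 0.08, 0], [0.085, 0.0235, 0.03, 0.115, 0], [0.085, 0.0235, 0.06, 0.1195, 0], [0.085, 0.0235, 0.085, 0.1195, 0], [0.085, 0.0235, 0.085, 0.1195, 0], [0.085, 0.0235, 0.085, 0.1195, 0]]
  ]
}}

```text
time: 7.53
eef_pos: [0.6036, 0.1881, 0.101]
ee_rot: [[1.0, -0.001, 0.0], [-0.0, 0.001, 1.0], [-0.001, -1.0, 0.001]]
wrist_force: [-0.5, 0.2, 0.1]
finger_gap: 0.0851
```

```bash
python3 -c "
from h import *
from bench import bot
o=bot.get_obs();print(o['eef_pos'],o['ee_rot'])
for X in[(.6054,.1883,.16),(.6054,.1883,.025)]: print(to(o,X,0))"
```

```text
[0.60359442 0.18806634 0.10100221] [[ 9.99998859e-01 -1.43968465e-03  4.57990282e-04]
 [-4.57229217e-04  5.28917265e-04  9.99999756e-01]
 [-1.43992654e-03 -9.99998824e-01  5.28258395e-04]]
([0.0017, -0.059, 0.0003], np.float64(-0.0005))
([0.0019, 0.076, 0.0002], np.float64(-0.0005))
```

>>> {"api": "send_rows", "payload": {
  "increments": [
    [[0.085, 0.002, 0.02, 0, 0], [0.085, 0.002, 0.04, 0, 0], [0.085, 0.002, 0.06, 0, 0], [0.085, 0.002, 0.07, 0, 0], [0.085, 0.002, 0.076, 0, 0], [0.085, 0.002, 0.076, 0, 0], [0.06, 0.002, 0.076, 0, 0], [0.045, 0.002, 0.076, 0, 0], [0.03, 0.002, 0.076, 0, 0], [0.03, 0.002, 0.076, 0, 0], [0.03, 0.002, 0.076, 0, 0], [0.03, 0.002, 0.076, 0, 0], [0.03, 0.002, 0.076, 0, 0], [0.03, 0.002, 0.076, 0, 0], [0.03, 0.002, 0.076, 0, 0]]
  ]
}}

```text
time: 8.78
eef_pos: [0.6061, 0.1882, 0.0262]
ee_rot: [[1.0, 0.0, 0.0], [-0.0, 0.001, 1.0], [0.0, -1.0, 0.001]]
wrist_force: [-1.9, -0.4, 10.8]
finger_gap: 0.0389
```

```bash
python3 -c "
from h import *
from bench import bot
o=bot.get_obs();print(o['eef_pos'],o['finger_gap'],o['wrist_force'])
for X in[(.51,.188,.18),(.5236,-.0785,.18)]: print(to(o,X,0))"
```

```text
[0.60609241 0.18823685 0.02618914] 0.03889357451651878 [-1.88351576 -0.36656035 10.77702202]
([-0.0961, -0.1538, -0.0001], np.float64(-0.0004))
([-0.0823, -0.1541, -0.2666], np.float64(-0.0004))
```

>>> {"api": "send_rows", "payload": {
  "increments": [
    [[0.03, 0, -0.01, 0, 0], [0.03, 0, -0.035, 0, 0], [0.03, 0, -0.065, 0, 0], [0.03, 0, -0.095, 0, 0], [0.03, 0, -0.125, 0, 0], [0.03, 0, -0.15, 0, 0], [0.03, -0.01, -0.154, -0.03, 0], [0.03, -0.02, -0.154, -0.065, 0], [0.03, -0.03, -0.154, -0.1, 0], [0.03, -0.04, -0.154, -0.135, 0], [0.03, -0.05, -0.154, -0.17, 0], [0.03, -0.06, -0.154, -0.205, 0], [0.03, -0.072, -0.154, -0.235, 0], [0.03, -0.082, -0.154, -0.26, 0], [0.03, -0.082, -0.154, -0.2665, 0], [0.03, -0.082, -0.13, -0.2665, 0], [0.03, -0.082, -0.11, -0.2665, 0], [0.03, -0.082, -0.11, -0.2665, 0], [0.03, -0.082, -0.11, -0.2665, 0]]
  ]
}}

```text
time: 10.37
eef_pos: [0.5235, -0.078, 0.1361]
ee_rot: [[1.0, -0.001, 0.0], [-0.0, 0.001, 1.0], [-0.001, -1.0, 0.001]]
wrist_force: [0.1, 0.1, -2.4]
finger_gap: 0.0386
```

```bash
python3 look.py d1 s .0262
```

```text
[ 0.5235 -0.078   0.1361] 0.038642793578662696 [ 0.1  0.1 -2.4] [[1.0, -0.001, 0.0], [-0.0, 0.001, 1.0], [-0.001, -1.0, 0.001]]
to target: ([0.0002, 0.0819, -0.0006], np.float64(-0.0003))
```

View pics/d1.png

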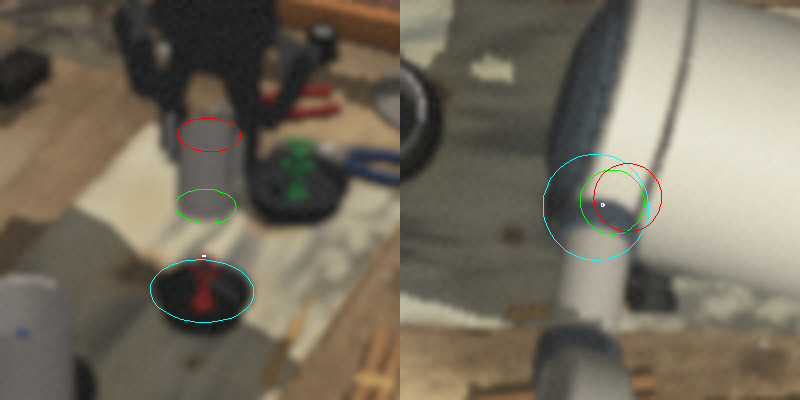

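>>> {"api": "send_rows", "payload": {
  "increments": [
    [[0.03, 0, 0.012, -0.0006, 0], [0.03, 0, 0.026, -0.0006, 0], [0.03, 0, 0.04, -0.0006, 0], [0.03, 0, 0.052, -0.0006, 0], [0.03, 0, 0.062, -0.0006, 0], [0.03, 0, 0.07, -0.0006, 0], [0.03, 0, 0.075, -0.0006, 0], [0.03, 0, 0.079, -0.0006, 0], [0.03, 0, 0.081, -0.0006, 0], [0.03, 0, 0.0815, -0.0006, 0], [0.03, 0, 0.0815, -0.0006, 0]]
  ]
}}

```text
time: 11.38
eef_pos: [0.5249, -0.0788, 0.0559]
ee_rot: [[1.0, 0.002, -0.0], [0.0, 0.0, 1.0], [0.002, -1.0, 0.0]]
wrist_force: [0.5, -0.2, -2.6]
finger_gap: 0.0388
```

```bash
python3 look.py d2 s .0262
```

```text
[ 0.5249 -0.0788  0.0559] 0.03879031930770891 [ 0.5 -0.2 -2.6] [[1.0, 0.002, -0.0], [0.0, 0.0, 1.0], [0.002, -1.0, 0.0]]
to target: ([-0.0013, 0.0017, 0.0003], np.float64(0.0))
```

View pics/d2.png

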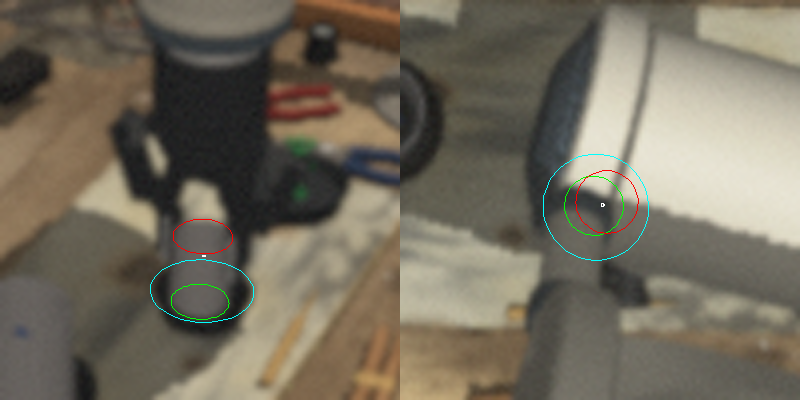

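Still hanging (−2.6 N). Lower the last 2 mm, then release.

>>> {"api": "send_rows", "payload": {
  "increments": [
    [[0.03, -0.001, 0.001, 0, 0], [0.03, -0.001, 0.002, 0, 0], [0.03, -0.001, 0.002, 0, 0]]
  ]
}}

```text
time: 11.73
eef_pos: [0.5239, -0.0788, 0.0541]
ee_rot: [[1.0, 0.002, 0.0], [-0.0, 0.0, 1.0], [0.002, -1.0, 0.0]]
wrist_force: [-0.7, 0.4, -0.1]
finger_gap: 0.0391
```

>>> {"api": "send_rows", "payload": {
  "increments": [
    [[0.03, 0, 0.0004, 0, 0], [0.042, 0, 0.0004, 0, 0], [0.05, 0, 0, 0, 0], [0.07, 0, 0, 0, 0], [0.085, 0, 0, 0, 0], [0.085, 0, 0, 0, 0], [0.085, 0, 0, 0, 0], [0.085, 0, -0.02, 0, 0], [0.085, 0, -0.05, 0, 0], [0.085, 0, -0.085, 0, 0], [0.085, 0, -0.12, 0, 0], [0.085, 0, -0.13, 0, 0], [0.085, 0, -0.13, 0, 0]]
  ]
}}

```text
time: 12.82
eef_pos: [0.5252, -0.0793, 0.187]
ee_rot: [[1.0, 0.007, -0.0], [0.0, -0.001, 1.0], [0.007, -1.0, -0.001]]
wrist_force: [-0.3, 0.5, -0.2]
finger_gap: 0.0844
```

```bash
python3 look.py d3 s .156; python3 -c "
from h import *
from bench import bot
o=bot.get_obs()
for X in[(.568,.3565,.18),(.568,.3565,.12)]: print(to(o,X,0))"
```

```text
[ 0.5252 -0.0793  0.187 ] 0.08439430975554157 [-0.3  0.5 -0.2] [[1.0, 0.007, -0.0], [0.0, -0.001, 1.0], [0.007, -1.0, -0.001]]
to target: ([-0.0016, 0.003, 0.0008], np.float64(0.0))
([0.0445, 0.004, 0.4353], np.float64(-0.0))
([0.0444, 0.064, 0.4353], np.float64(-0.0))
```

View pics/d3.png

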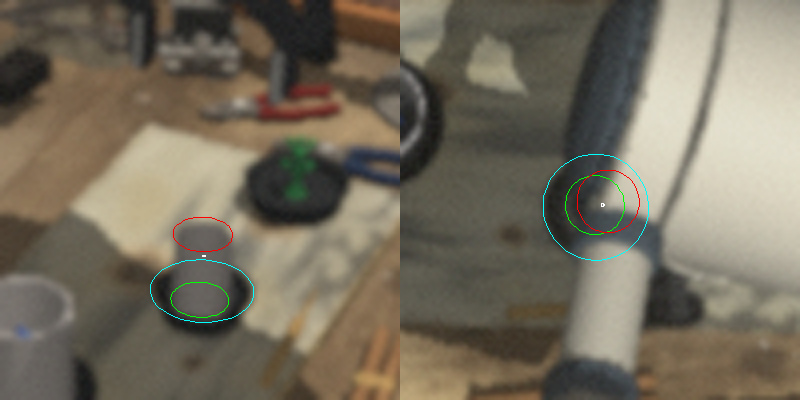

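>>> {"api": "send_rows", "payload": {
  "increments": [
    [[0.085, 0.005, 0, 0.04, 0], [0.085, 0.01, 0, 0.08, 0], [0.085, 0.014, 0, 0.12, 0], [0.085, 0.018, 0, 0.16, 0], [0.085, 0.022, 0, 0.2, 0], [0.085, 0.026, 0, 0.24, 0], [0.085, 0.03, 0, 0.28, 0], [0.085, 0.034, 0, 0.32, 0], [0.085, 0.038, 0, 0.36, 0], [0.085, 0.042, 0.02, 0.4, 0], [0.085, 0.0445, 0.045, 0.43, 0], [0.085, 0.0445, 0.064, 0.4353, 0], [0.085, 0.0445, 0.075, 0.4353, 0], [0.085, 0.0445, 0.075, 0.4353, 0], [0.085, 0.0445, 0.075, 0.4353, 0]]
  ]
}}

```text
time: 14.17
eef_pos: [0.5677, 0.3552, 0.1081]
ee_rot: [[1.0, 0.0, 0.001], [-0.001, -0.001, 1.0], [0.0, -1.0, -0.001]]
wrist_force: [-0.1, -0.4, 0.7]
finger_gap: 0.0851
```

```bash
python3 -c "
from ov import *
from bench import bot,capture
o=bot.get_obs();print(o['eef_pos'],o['ee_rot'].round(4).tolist())
for X in[(.568,.3565,.032)]: print(to(o,X,0))
s=capture('scene');cv2.imwrite('pics/e1.png',cv2.resize(s[150:330,100:310],None,fx=3.5,fy=3.5)[:,:,::-1])"
```

```text
[0.56768573 0.35519029 0.10808134] [[1.0, 0.0001, 0.0007], [-0.0007, -0.001, 1.0], [0.0002, -1.0, -0.001]]
([0.0003, 0.0761, 0.0014], np.float64(-0.0007))
```

View pics/e1.png

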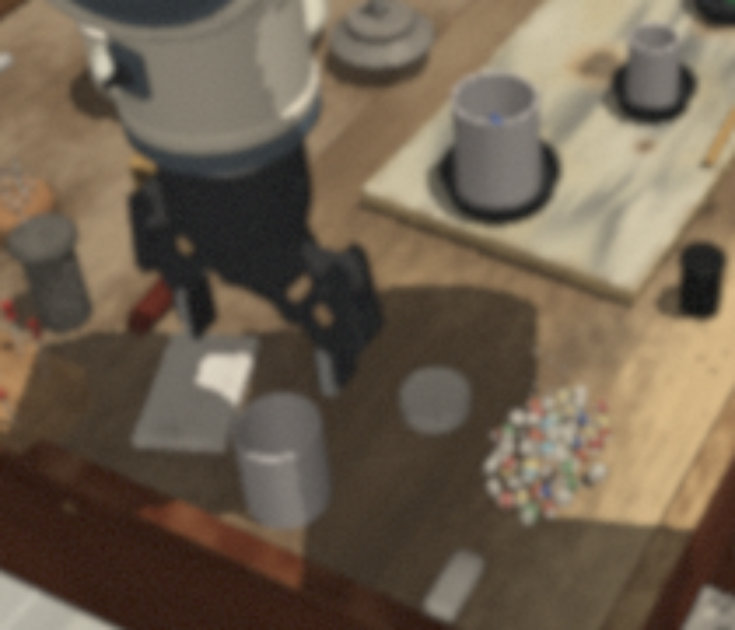

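>>> {"api": "send_rows", "payload": {
  "increments": [
    [[0.085, 0, 0.02, 0.0014, 0], [0.085, 0, 0.04, 0.0014, 0], [0.085, 0, 0.06, 0.0014, 0], [0.085, 0, 0.07, 0.0014, 0], [0.085, 0, 0.076, 0.0014, 0], [0.085, 0, 0.076, 0.0014, 0], [0.06, 0, 0.076, 0.0014, 0], [0.04, 0, 0.076, 0.0014, 0], [0.04, 0, 0.076, 0.0014, 0], [0.04, 0, 0.076, 0.0014, 0], [0.04, 0, 0.076, 0.0014, 0], [0.04, 0, 0.076, 0.0014, 0], [0.04, 0, 0.076, 0.0014, 0], [0.04, 0, 0.076, 0.0014, 0]]
  ]
}}

```text
time: 15.38
eef_pos: [0.5693, 0.357, 0.0348]
ee_rot: [[1.0, 0.004, 0.001], [-0.001, 0.001, 1.0], [0.004, -1.0, 0.001]]
wrist_force: [-1.0, -2.7, 9.8]
finger_gap: 0.0495
```

```bash
python3 -c "
from h import *
from bench import bot
o=bot.get_obs();print(o['eef_pos'],o['finger_gap'],o['wrist_force'])
for X in[(.5168,-.2335,.19)]: print(to(o,X,0))"
```

```text
[0.56931482 0.3570243  0.03484891] 0.049549113968118154 [-0.97669555 -2.73796887  9.77976896]
([-0.0514, -0.1558, -0.5905], np.float64(-0.0009))
```

>>> {"api": "send_rows", "payload": {
  "increments": [
    [[0.04, 0, -0.005, 0, 0], [0.04, 0, -0.025, 0, 0], [0.04, 0, -0.055, 0, 0], [0.04, 0, -0.085, 0, 0], [0.04, 0, -0.115, 0, 0], [0.04, -0.002, -0.145, -0.01, 0], [0.04, -0.005, -0.156, -0.04, 0], [0.04, -0.008, -0.156, -0.08, 0], [0.04, -0.011, -0.156, -0.12, 0], [0.04, -0.014, -0.156, -0.16, 0], [0.04, -0.017, -0.156, -0.2, 0], [0.04, -0.02, -0.156, -0.24, 0], [0.04, -0.024, -0.156, -0.28, 0], [0.04, -0.028, -0.156, -0.32, 0], [0.04, -0.032, -0.156, -0.36, 0], [0.04, -0.036, -0.156, -0.4, 0], [0.04, -0.04, -0.156, -0.435, 0], [0.04, -0.044, -0.156, -0.465, 0], [0.04, -0.046, -0.156, -0.485, 0], [0.04, -0.046, -0.156, -0.49, 0]]
  ]
}}

```text
time: 17.05
eef_pos: [0.5219, -0.1361, 0.1909]
ee_rot: [[1.0, 0.005, 0.003], [-0.003, -0.0, 1.0], [0.005, -1.0, -0.0]]
wrist_force: [-0.3, -0.9, -2.9]
finger_gap: 0.0497
```

```bash
python3 -c "
from h import *
from bench import bot
o=bot.get_obs();print(o['eef_pos'],o['finger_gap'],o['wrist_force'],o['joints'])
for X in[(.5168,-.2335,.14)]: print(to(o,X,0))"
```

```text
[ 0.52186648 -0.136134    0.19094724] 0.049721991963541344 [-0.34817726 -0.85297694 -2.92986338] [-0.36681674  0.4174804   1.61195155  0.00162579  1.10763667 -0.36410462]
([-0.005, 0.0509, -0.0974], np.float64(-0.0034))
```

>>> {"api": "send_rows", "payload": {
  "increments": [
    [[0.04, -0.002, 0, -0.03, -0.003], [0.04, -0.004, 0, -0.06, -0.003], [0.04, -0.005, 0, -0.085, -0.003], [0.04, -0.005, 0.01, -0.0975, -0.003], [0.04, -0.005, 0.03, -0.0975, -0.003], [0.04, -0.005, 0.04, -0.0975, -0.003], [0.04, -0.005, 0.04, -0.0975, -0.003], [0.04, -0.005, 0.04, -0.0975, -0.003]]
  ]
}}

```text
time: 17.72
eef_pos: [0.5164, -0.2325, 0.1506]
ee_rot: [[1.0, 0.003, -0.0], [0.0, 0.001, 1.0], [0.003, -1.0, 0.001]]
wrist_force: [0.2, -0.3, -2.7]
finger_gap: 0.0495
```

```bash
python3 look.py f1 m .0348
```

```text
[ 0.5164 -0.2325  0.1506] 0.04954737835620462 [ 0.2 -0.3 -2.7] [[1.0, 0.003, -0.0], [0.0, 0.001, 1.0], [0.003, -1.0, 0.001]]
to target: ([0.0001, 0.0878, -0.001], np.float64(0.0004))
```

View pics/f1.png

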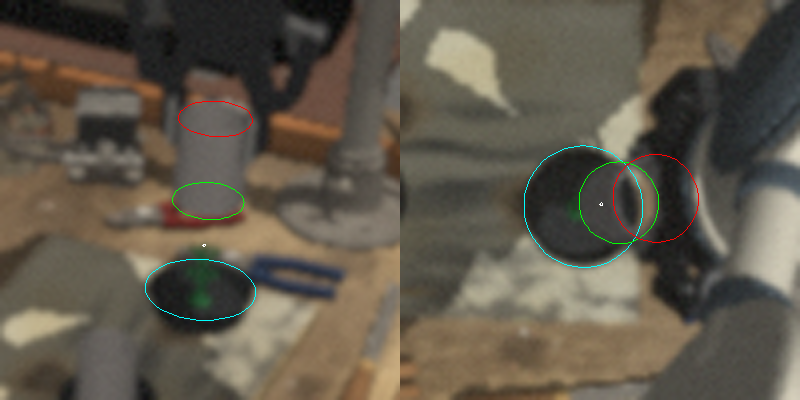

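>>> {"api": "send_rows", "payload": {
  "increments": [
    [[0.04, 0, 0.012, -0.001, 0], [0.04, 0, 0.026, -0.001, 0], [0.04, 0, 0.04, -0.001, 0], [0.04, 0, 0.054, -0.001, 0], [0.04, 0, 0.066, -0.001, 0], [0.04, 0, 0.075, -0.001, 0], [0.04, 0, 0.081, -0.001, 0], [0.04, 0, 0.085, -0.001, 0], [0.04, 0, 0.087, -0.001, 0], [0.04, 0, 0.088, -0.001, 0], [0.04, 0, 0.088, -0.001, 0]]
  ]
}}

```text
time: 18.73
eef_pos: [0.5178, -0.2342, 0.0639]
ee_rot: [[1.0, 0.006, -0.001], [0.001, -0.001, 1.0], [0.006, -1.0, -0.001]]
wrist_force: [-0.1, 0.1, -3.5]
finger_gap: 0.0498
```

```bash
python3 look.py f2 m .0348
```

```text
[ 0.5178 -0.2342  0.0639] 0.04983470806216678 [-0.1  0.1 -3.5] [[1.0, 0.006, -0.001], [0.001, -0.001, 1.0], [0.006, -1.0, -0.001]]
to target: ([-0.001, 0.0011, 0.0007], np.float64(0.0005))
```

View pics/f2.png

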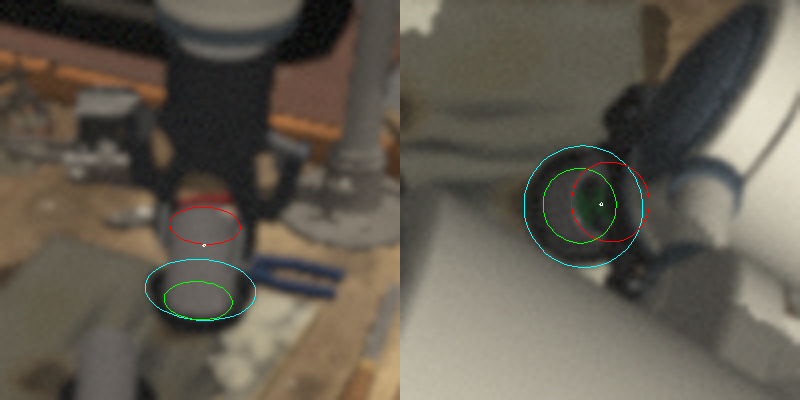

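>>> {"api": "send_rows", "payload": {
  "increments": [
    [[0.04, 0, 0.0008, 0, 0], [0.04, 0, 0.0016, 0, 0], [0.04, 0, 0.0016, 0, 0]]
  ]
}}

```text
time: 19.08
eef_pos: [0.518, -0.2344, 0.0628]
ee_rot: [[1.0, 0.006, -0.0], [0.0, -0.001, 1.0], [0.006, -1.0, -0.001]]
wrist_force: [0.6, 0.2, 0.3]
finger_gap: 0.0495
```

>>> {"api": "send_rows", "payload": {
  "increments": [
    [[0.04, 0, 0.0004, 0, 0], [0.052, 0, 0.0004, 0, 0], [0.06, 0, 0, 0, 0], [0.075, 0, 0, 0, 0], [0.085, 0, 0, 0, 0], [0.085, 0, 0, 0, 0], [0.085, 0, 0, 0, 0], [0.085, 0, -0.02, 0, 0], [0.085, 0, -0.05, 0, 0], [0.085, 0, -0.085, 0, 0], [0.085, 0, -0.12, 0, 0], [0.085, -0.03, -0.14, 0, 0], [0.085, -0.06, -0.14, 0, 0], [0.085, -0.09, -0.14, 0, 0], [0.085, -0.12, -0.14, 0, 0], [0.085, -0.14, -0.14, 0, 0], [0.085, -0.14, -0.14, 0, 0]]
  ]
}}

```text
time: 20.5
eef_pos: [0.3736, -0.2334, 0.2018]
ee_rot: [[1.0, 0.005, 0.001], [-0.001, -0.0, 1.0], [0.005, -1.0, -0.0]]
wrist_force: [0.3, 0.3, 0.2]
finger_gap: 0.0853
```

```bash
python3 -c "
from ov import *
from bench import bot,capture
print(bot.get_obs()['eef_pos'])
B={'s':(.5236,-.0785,.0355,.02,.055),'m':(.5168,-.2335,.041,.0255,.065),'l':(.5805,.068,.0465,.031,.078)}
it=[]
for x,y,r,fr,fh in B.values(): it+=[((x,y,.04),r,(255,255,0)),((x,y,.028+fh),fr,(0,0,255))]
draw(capture('scene')[:,:,::-1].copy(),'scene',210,115,340,220,6,it,'pics/g_s.png')
draw(capture('top')[:,:,::-1].copy(),'top',225,145,385,235,5,it,'pics/g_t.png')"
```

```text
[ 0.37361732 -0.23342517  0.20181121]
```

View pics/g_s.png

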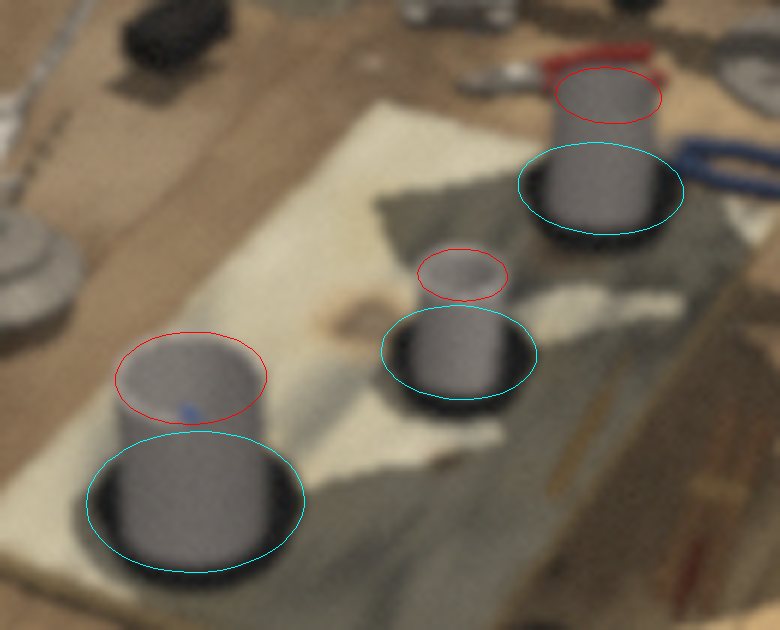

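View pics/g_t.png

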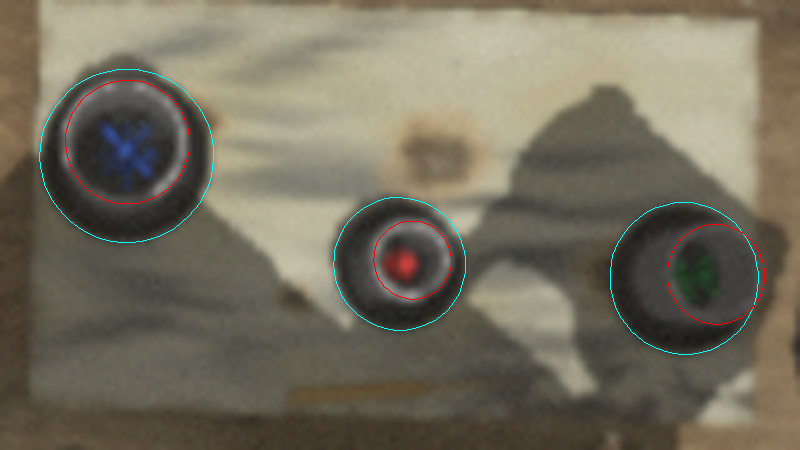

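```bash
python3 -c "
from bench import bot
o=bot.get_obs(); print(o['time'],o['wrist_force'],abs(o['qvel']).max()); bot.finish_job()"
```

```text
20.6 [ 0.83689107 -0.01682386  0.50695473] 0.03306993253035479
the job is handed in; nothing more can be done
```

All three flasks stand over the wax on the base of their own size, and the job was handed in at 20.6 s of the 77 s allowed. I gripped each one round the outside, lowered it slowly until it touched the floor of its base, then released it.

**Last checks:** In the final pictures from both cameras, each flask's top rim lay within about 1–2 mm of where a centred, flat-standing flask should show it. Every base was still on the soldering board and upright. The gripper was open and clear of everything.

**Forces:** While lowering, the wrist force stayed near the flask's own weight (2–4 N). I saw no sign that the wax was touched, but I could not measure the force on the wax directly. The wrist showed about 6–11 N upward while the jaws closed on the flasks, well below the limit.

**Not clear-cut:** The wax in the medium base stood in shadow, so the scene camera's readings of it varied by about 5 mm. I used the base's rim and the top view to place that flask instead. No check failed.

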